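# Put the hex key away and clip the bit case shut

### The job

Put the hex key away in the empty long compartment of the bit case, lying flat beside the bit rack, then put the case's lid on and push it fully home so that it clips at both ends. Leave the other things on the bench where they are.

Things in the scene. Friction and masses are not known exactly. Their poses are not given: they have to be found in the camera images.
- case: Open grey plastic bit case, screwed to the bench (does not move): outside 196 mm along its x, 132 along y, 46 high, walls 3 (their top 10 mm lean in by 3), floor 4. Origin: centre of its underside, on the bench; z up. A partition along x (y = +23 to +26 mm, top 32 mm up) divides it: +y side a 37 mm wide rack of standing steel bits (tops 34 mm up), -y side the empty long compartment.
- key_bay (a point): Centre of the floor of the case's empty long compartment, at (0, -20, +4) mm in the case's frame, axes as the case. The compartment is 190 mm along x, 86 mm along y, open above (3 mm narrower at each outer wall's rim); its outer walls rise 42 mm above this floor, the partition on its +y side 28 mm.
- clip_near (a joint): Spring clip in the middle of the case's short end at x = -98 mm: a sloped bead 34 mm long (along y), sticking out 4 mm, its tip 10.5 mm below the rim. Value: how far it is pushed in, 0 (out) to 0.0045 m. The lid's clip bar pushes it in on the way down and it springs out again above the bar when the lid is home.
- clip_far (a joint): The same spring clip on the case's other short end, x = +98 mm.
- lid: Grey clip-on lid of the case, loose, right way up on the bench, 0.11 kg. 209 mm along its x (222 over two thumb lips), 145 along y, 41 high in all: skirt 18 mm deep, top plate 3, grip 20. Origin: centre of its underside (skirt's lower edge). Same after a half turn. Skirt goes outside the walls: 4 mm play a side, 1.5 at the clip bars (mid-ends), 3 more of each as it starts over the leaning rim.
- lid_grip (a point): Centre of the grip on the lid's top: a solid bar 90 mm long (lid's x), 22 wide (y), 20 high, ridged sides. This point is 31 mm above the lid's origin, 10 mm above the top plate; axes as the lid. The lid can be pressed home while its grip is held, or laid on level, released and pressed; if one end is left standing high, press on that end.
- case_rim (a point): Centre of the case's rim plane, 46 mm above the case's origin, axes as the case. Lid home: top plate on the rim, lid origin 18 mm below this point and straight under it. Laid on unpressed, the lid stops on the clips about 9 mm higher; it takes some 8 to 12 N straight down on its middle, kept up all the way down, to snap past both.
- hex_key: Plain steel L-shaped hex key, 10 mm across, loose, lying flat on the bench: long arm 112 mm along its x (x = -56 to +56 mm, centred on y = 0), short arm at the +x end reaching to y = +35 mm (40 mm overall). Origin: underside of the long arm at the middle of its length; z up. Centre of mass near (+11, +4) mm. 0.09 kg.
- mug: Green ceramic mug, empty, 82 mm across, 92 mm high, handle to its +y; origin: centre of its underside. Bystander, leave it alone.
- screwdriver: Red-handled screwdriver lying on the bench, 210 mm long along its x (handle to -x, 26 mm thick); origin: underside at mid length. Bystander.
- level: Short aluminium spirit level standing on its edge, 256 mm along its x, 22 mm wide, 50 mm high; origin: centre of its underside. Bystander.
- tape_measure: Black tape measure lying on its side, about 70 mm across, 36 mm high; origin: underside. Bystander.
- tape_roll: Roll of black electrician's tape lying flat, 68 mm across, 18 mm high; origin: centre of its underside. Bystander.
- screw_jar: Closed glass jar, 72 mm across, 85 mm high; origin: centre of its underside. Bystander.
- sanding_block: Wooden sanding block, 110 x 65 mm, 30 mm high; origin: centre of its underside. Bystander.
Not all that is in view belongs to the job. What is shaped like the case but red is not meant.

How it is judged:
On the way:
1. the hex key lies flat on the floor of the long compartment (x of hex_key in the frame of key_bay between -0.095 and 0.095 m and y of hex_key in the frame of key_bay between -0.043 and 0.043 m and z of hex_key in the frame of key_bay below 0.016 m and angle between the z axis of hex_key and the z axis of case, either way round below 0.15 rad and contact force between the fingers and hex_key below 0.1 N), for 0.2 s.
At the end, for the whole second after the job is handed in: The hex key lies flat (0.15 rad) on the floor of the long compartment (origin less than 16 mm above it); the lid is right way up and fully home on both clips: origin less than 30.5 mm above the case's underside (home 28), level within 0.025 rad, centred within 8 mm; both at rest (x of hex_key in the frame of key_bay between -0.095 and 0.095 m and y of hex_key in the frame of key_bay between -0.043 and 0.043 m and z of hex_key in the frame of key_bay below 0.016 m and angle between the z axis of hex_key and the z axis of case, either way round below 0.15 rad and z of lid in the frame of case between 0.02 and 0.0305 m and angle between lid's own z axis and vertical below 0.025 rad and horizontal distance between lid and case below 0.008 m and linear speed of each of lid, hex_key below 0.02 m/s); the robot touches nothing.
It fails at once if a bystander is shoved or knocked over (moved more than 30 mm, or the mug or jar tipped) (distance of any of mug, screwdriver, level, tape_measure, tape_roll, screw_jar, sanding_block from where it was at the start of the episode above 0.03 m or angle between any of mug, screw_jar's own z axis and vertical above 0.5 rad).
It also fails if it takes over 51 s, if anything falls off the work surface, if the arm or the gripper's body presses on something with over 40 N, if the wrist force passes 120 N, or if a joint passes its speed limit or range.

### The arm

A 6-joint arm with a two-finger parallel gripper is mounted at the origin on the work surface. World frame = base frame: x ahead of the robot, y to its left, z up, the work surface at z = 0. Lengths are in m, angles in rad, forces in N, time in s.
With the tool pointing down it reaches from about 0.3 to 0.825 m from the base axis. Payload 5.4 kg.
Tool frame: the origin (TCP) lies midway between the tips of the shut fingers; the grasp point (between the pads) lies 19 mm behind it; z points along the fingers, y is the line along which they close (so a half turn about z gives the same grasp; the last joint's range is limited). The gripper opens to 92 mm and grips with 3 to 60 N. Pads are 20 mm wide; open, the fingers measure 128 mm over their backs; the gripper's body (75 mm by 189 mm) begins 69 mm behind the grasp point.
Start: joints at [-1.497, 0.158, 1.597, -0, 1.386, -0.21], TCP at [0.161, -0.552, 0.215] pointing down, gripper open.
Joint ranges: [-2.91, 2.91], [-0.94, 2.29], [0.18, 2.7], [-1.29, 4.43], [0.17, 2.64], [-3, 3]. Speed limits (rad/s): [2.57, 2.57, 3.14, 3.14, 3.14, 3.14].

### API

Orientations are given as a unit quaternion [w, x, y, z].
In Python, from rig import sense, viewer, job gives the robot as it stands.
- The arm moves only by the tool drive_tool, never from a script. Its argument "steps" is a list of rows, each a list of 7 numbers: the shift along the tool's x, y, z in units of 750 mm (1.0 is 750 mm), then the turn, a rotation vector about the tool's x, y, z in units of 180 degrees (1.0 is 180 degrees), then the closure, from -1 (fully open) to 1 (shut). In form: [[dx, dy, dz, rx, ry, rz, grip], ...]. A call has 1 to 10 rows; each row is the pose to reach, as a shift and turn from the pose commanded when the call began, along the tool's axes at that moment, turning the shorter way round; what a row does not reach only later rows make up. A row lasts 1/10 s, in which the tool goes at most 50 mm and 8.59 degrees, less where a joint would pass 70% of its speed; a pose out of reach is approached as far as the arm can. A call with a number of a shift or a turn outside -1 to 1 is refused whole. A call with a gripper value outside its range is refused whole. The fingers move at their own pace and stop on an object; "squeeze" is the grip in N (left out, the last holds). Time passes only in rows, so rows that repeat a pose let the fingers close. It gives the time, the measured TCP pose, the force, the opening and the grip force at its end, in the units of the state.
- sense(): the state, without advancing time (a new reading comes with each control period).
- viewer.read_camera(name): name is "side" or "top" or "wrist"; returns a dict with "pixels" (384x512x3 uint8, red, green, blue), "fov_y" (degrees; the focal length in pixels is half the picture's height over the tangent of half this angle, whatever the lens; pixels are square), "cx", "cy" (the principal point, pixels), "distortion" ([k1, k2, p1, p2, k3] as OpenCV has them; the pictures are not rectified), "eye" and "attitude" of the camera in the world. Camera axes: x right, y down, z forward; pixel columns grow to the right and rows downward; lengths in m; the calibration is good to about 2 mm. A picture is of the moment at which its call begins. There is no depth.
- job.sign_off(): hands the job in; it is judged then, once.
The state is a dict: "time": time; "joint_positions": joint angles; "qvel": joint speeds; "effort": joint torques, N m; "ee_pos": TCP position; "eef_rot": TCP orientation; "contact_force": force on the tool from outside, world axes, zero at the start; "ft_torque": the same for the moment, N m; "grip_width": finger opening in m; "gripper_force": force on a finger pad.
Only numpy, scipy, OpenCV 4.12 (cv2) and the standard library are available. Lean on these libraries where they do the work, as an engineer would, in place of code of your own. Each camera call takes 0.05 s, during which the arm holds its last target. There are 200 camera calls.

## Working session

There is one attempt and no reset: what is moved stays moved. The work goes in short steps, Python scripts to look and compute and a tool call to move; the robot and the scene stay as the last step left them, time stands still between calls to the robot, and variables do not carry over. Pictures are saved under pics/ and viewed, at most 10 in all, crops included, and the job is handed in when it is done.

Besides the shell and the picture viewer there is one more tool, called after "Emit:" as name(argument=value, ...) on one line, values as JSON. drive_tool: Moves the arm, as the interface text tells. Its arguments: {"type":"object","properties":{"steps":{"type":"array","items":{"type":"array","items":{"type":"number","minimum":-1,"maximum":1}}},"squeeze":{"type":"number"}},"required":["steps"]}

```bash
mkdir -p pics; ls
cat > h.py <<'E'
import numpy as np, cv2, json
from scipy.spatial.transform import Rotation as R
def q2R(q): return R.from_quat([q[1],q[2],q[3],q[0]])
def cam(name):
    from rig import viewer
    c=viewer.read_camera(name); return c
def save(name,fn):
    c=cam(name); cv2.imwrite(f'pics/{fn}.png',c['pixels'][:,:,::-1])
    d={k:(np.asarray(v).tolist() if not np.isscalar(v) else float(v)) for k,v in c.items() if k!='pixels'}
    json.dump(d,open(f'pics/{fn}.json','w')); return d
def KD(d):
    f=192/np.tan(np.radians(d['fov_y'])/2)
    return np.array([[f,0,d['cx']],[0,f,d['cy']],[0,0,1]]),np.array(d['distortion'])
def att(d):
    a=np.array(d['attitude']); return a if a.shape==(3,3) else q2R(a).as_matrix()
def pix(fn,uv,z):
    d=json.load(open(f'pics/{fn}.json'));K,D=KD(d)
    p=cv2.undistortPoints(np.array(uv,float).reshape(-1,1,2),K,D).reshape(-1,2)
    r=np.c_[p,np.ones(len(p))]@att(d).T; e=np.array(d['eye'])
    return e+r*((np.broadcast_to(z,len(p))-e[2])/r[:,2])[:,None]
def proj(fn,P):
    d=json.load(open(f'pics/{fn}.json'));K,D=KD(d);A=att(d).T
    return cv2.projectPoints(np.array(P,float),cv2.Rodrigues(A)[0],-A@np.array(d['eye']),K,D)[0].reshape(-1,2)
E
python3 - <<'E'
from h import *
from rig import sense
print(save('top','t0'));print(save('side','s0'))
s=sense();print({k:np.round(v,4).tolist() for k,v in s.items()})
im=cv2.imread('pics/t0.png');cv2.imwrite('pics/t0b.png',cv2.resize(im,(800,600),interpolation=cv2.INTER_CUBIC))
E
```

```text
pics
{'fov_y': 50.01279655235196, 'cx': 249.1840481583744, 'cy': 185.03042557106002, 'distortion': [-0.02489951828760527, 0.0, 0.0, 0.0, 0.0], 'eye': [0.34909578839847805, 0.04325569665063917, 1.2654879998416169], 'attitude': [0.06561174226847306, -0.7020365091945505, 0.7063305366348446, -0.06274561380333984]}
{'fov_y': 46.41331632925143, 'cx': 260.14556299214223, 'cy': 185.4345719531928, 'distortion': [-0.07703272247180343, 0.0, 0.0, 0.0, 0.0], 'eye': [-0.1603190384301207, -1.1278328023601354, 1.0874890347699466], 'attitude': [-0.4334712406729221, 0.8552387238824478, -0.2572144679347787, 0.1204579850671123]}
{'time': 0.1, 'joint_positions': [-1.4971, 0.159, 1.5981, -0.0, 1.3862, -0.2101], 'qvel': [-0.0005, -0.0005, -0.003, 0.0023, 0.0002, -0.0004], 'effort': [0.0001, -38.6504, -32.2961, 0.0704, 0.034, -0.0], 'ee_pos': [0.1609, -0.5515, 0.2137], 'eef_rot': [-0.0008, 0.99, 0.1414, 0.0], 'contact_force': [0.0931, 0.0658, -0.3422], 'ft_torque': [-0.0143, 0.0395, 0.008], 'gripper_force': 0.0, 'grip_width': 0.0913}
```

View pics/t0b.png

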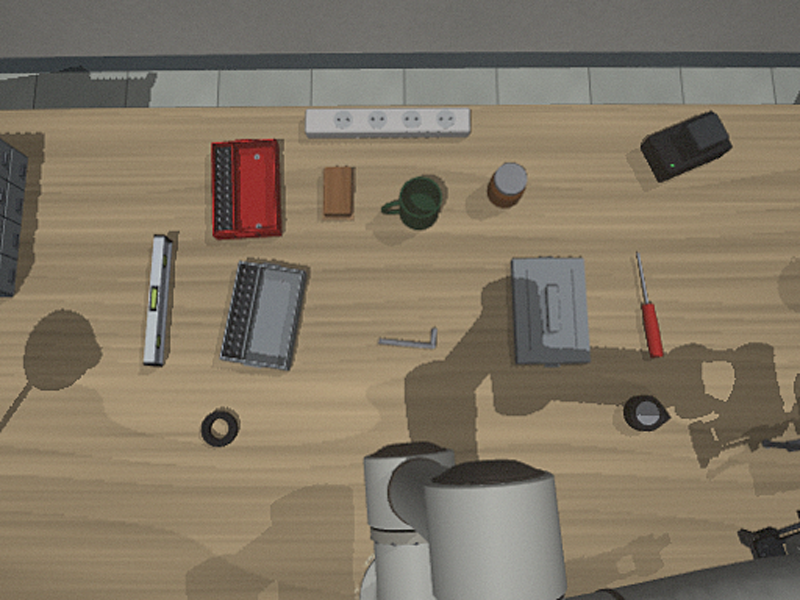

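View pics/s0.png

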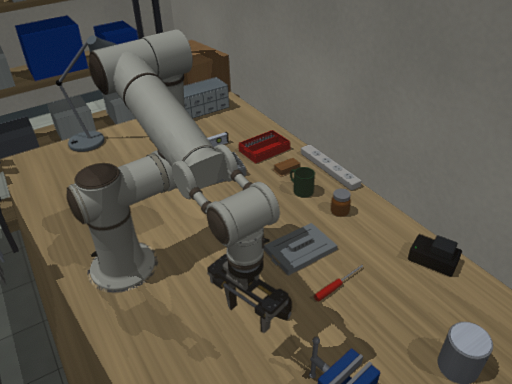

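The top picture (800x600) shows the grey case near (263,315), the hex key near (410,340) with its short arm on the right, and the lid near (550,310). The red decoy is at (247,188). I'll enlarge crops of the three I need.

Run:
```python
import cv2,numpy as np
im=cv2.imread('pics/t0.png')
a=im[155:245,135:290]; b=im[155:245,320:385]
a=cv2.resize(a,None,fx=5,fy=5,interpolation=cv2.INTER_CUBIC)  # orig 135+u/5,155+v/5
cv2.imwrite('pics/ca.png',a)
cv2.imwrite('pics/cb.png',cv2.resize(b,None,fx=6,fy=6,interpolation=cv2.INTER_CUBIC))
```

```text
(no output)
```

View pics/ca.png

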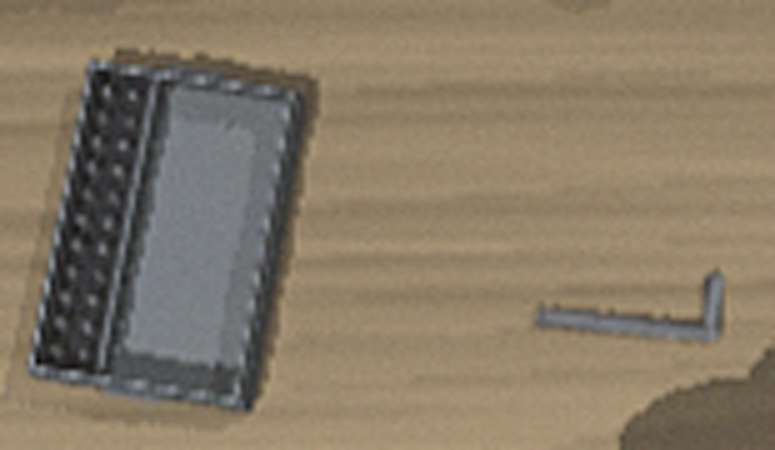

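View pics/cb.png

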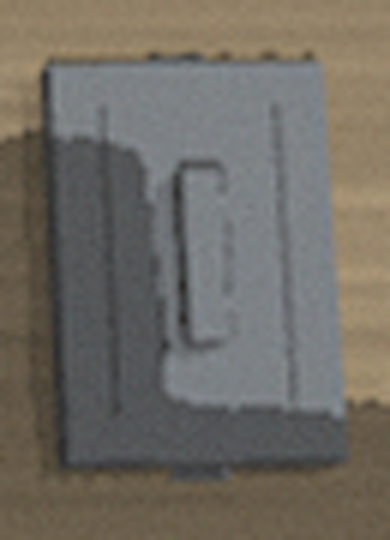

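Read from the crops:
- **Case rim corners, crop A:** (90,65), (302,92), (245,405), (32,372). The rack is on the left.
- **Key, crop A:** end at (538,316), outer corner at (717,335), short arm tip at (714,270).
- **Lid plate corners, crop B:** (47,65), (322,65), (345,460), (65,465).

Run:
```python
from h import *
from rig import sense
A=lambda p:np.array(p)/5+[135,155]-.4
B=lambda p:np.array(p)/6+[320,155]-.4
def rep(n,P):
    print(n,np.round(P[:,:2],4).tolist(),'c',P.mean(0).round(4),'diag',np.linalg.norm(P[0]-P[2]).round(4),np.linalg.norm(P[1]-P[3]).round(4))
    v=(P[0]-P[3])+(P[1]-P[2]);print(' sides',[np.linalg.norm(P[i]-P[i-1]).round(4) for i in range(4)],'long dir deg',np.degrees(np.arctan2(v[1],v[0])))
    w=(P[0]-P[1])+(P[3]-P[2]);print(' short dir deg',np.degrees(np.arctan2(w[1],w[0])))
rep('case',pix('t0',A([(90,65),(302,92),(245,405),(32,372)]),.046))
rep('lid',pix('t0',B([(47,65),(322,65),(345,460),(65,465)]),.021))
rep('grip',pix('t0',B([(180,163),(225,163),(232,342),(188,347)]),.041))
P=pix('t0',A([(538,317),(717,331),(712,270)]),.008);print('key',P.round(4))
```

```text
case [[0.6291, 0.3412], [0.6114, 0.2116], [0.4228, 0.242], [0.4429, 0.3689]] c [0.5265 0.2909 0.046 ] diag 0.229 0.2306
 sides [np.float64(0.1883), np.float64(0.1308), np.float64(0.191), np.float64(0.1286)] long dir deg -8.801284433618692
 short dir deg 81.62886878836925
lid [[0.6381, -0.1954], [0.6372, -0.3378], [0.4336, -0.3373], [0.4321, -0.1962]] c [ 0.5352 -0.2667  0.021 ] diag 0.2489 0.2492
 sides [np.float64(0.2059), np.float64(0.1425), np.float64(0.2036), np.float64(0.1411)] long dir deg 0.041146726166688644
 short dir deg 90.11685019926044
grip [[0.5822, -0.2567], [0.5821, -0.2795], [0.4912, -0.2782], [0.4889, -0.2561]] c [ 0.5361 -0.2676  0.041 ] diag 0.0935 0.0961
 sides [np.float64(0.0933), np.float64(0.0228), np.float64(0.0909), np.float64(0.0222)] long dir deg -0.5957020877502415
 short dir deg 92.80789026212803
key [[ 0.4777  0.0697  0.008 ]
 [ 0.4685 -0.0398  0.008 ]
 [ 0.506  -0.0374  0.008 ]]
```

```bash
cat >> h.py <<'E'
def psi_now(s):
    x=q2R(s['eef_rot']).as_matrix()[:,0]; return np.degrees(np.arctan2(x[1],x[0]))
def row(target,psi,s=None):
    "round-number row from the measured pose to a tool-down target"
    from rig import sense
    s=s or sense(); Rm=q2R(s['eef_rot']); p0=psi_now(s)
    d=Rm.inv().apply(np.array(target)-s['ee_pos'])/.75
    a=np.radians(psi); X=np.array([np.cos(a),np.sin(a),0]);Z=np.array([0,0,-1.]);T=np.c_[X,np.cross(Z,X),Z]
    rv=(Rm.inv()*R.from_matrix(T)).as_rotvec()/np.pi
    print('row',np.round(np.r_[d,rv],4).tolist(),'from',np.round(s['ee_pos'],4),round(p0,2),'rows>=',np.linalg.norm(d)*15,np.degrees(np.linalg.norm(rv)*np.pi)/8.59)
E
python3 -c "
from h import *
row([.4722,.004,.15],85.2)"
```

```text
row [0.6058, -0.5946, 0.0861, -0.0004, -0.0004, -0.383] from [ 0.1609 -0.5515  0.2137] 16.26 rows>= 12.79816331977215 8.025686143569782
```

Emit:
drive_tool(steps=[[0.6058,-0.5946,0.0861,0,0,-0.383,0.1],[0.6058,-0.5946,0.0861,0,0,-0.383,0.1],[0.6058,-0.5946,0.0861,0,0,-0.383,0.1],[0.6058,-0.5946,0.0861,0,0,-0.383,0.1],[0.6058,-0.5946,0.0861,0,0,-0.383,0.1],[0.6058,-0.5946,0.0861,0,0,-0.383,0.1],[0.6058,-0.5946,0.0861,0,0,-0.383,0.1],[0.6058,-0.5946,0.0861,0,0,-0.383,0.1],[0.6058,-0.5946,0.0861,0,0,-0.383,0.1],[0.6058,-0.5946,0.0861,0,0,-0.383,0.1]])

```text
time: 1.1
ee_pos: [0.4047, -0.116, 0.1639]
eef_rot: [0.0, 0.736, 0.677, 0.0]
contact_force: [0.8, -1.0, -0.3]
grip_width: 0.0412
gripper_force: 0.0
```

```bash
python3 -c "
from h import *
row([.4722,.004,.15],85.2)"
```

```text
row [0.167, 0.0763, 0.0185, 0.0001, 0.0001, -0.0] from [ 0.4047 -0.116   0.1639] 85.2 rows>= 2.768753524682158 0.0025486308199910283
```

Emit:
drive_tool(steps=[[0.16,0.07,0.015,0,0,0,0.1],[0.16,0.07,0.015,0,0,0,0.1],[0.16,0.07,0.015,0,0,0,0.1],[0.16,0.07,0.015,0,0,0,0.1],[0.16,0.07,0.015,0,0,0,0.1]])

```text
time: 1.6
ee_pos: [0.4662, -0.0026, 0.1524]
eef_rot: [-0.0, 0.735, 0.678, -0.001]
contact_force: [-0.3, -0.9, 0.6]
grip_width: 0.0412
gripper_force: 0.0
```

```bash
python3 -c "
from h import *
save('wrist','w1')
im=cv2.imread('pics/w1.png')
P=[(.4731,.015,.0)]
print(proj('w1',[(0.4777,.0697,.008),(.4685,-.0398,.008),(.506,-.0374,.008)]))
row([.4722,.004,.05],85.2)"
```

```text
[[257.15844876 107.6799055 ]
 [256.4060846  216.6750225 ]
 [292.16918553 211.75209256]]
row [0.0104, 0.0074, 0.1368, -0.0003, 0.0001, 0.0] from [ 0.4661 -0.0033  0.1526] 85.21 rows>= 2.061191766548095 0.006051166050386235
```

View pics/w1.png

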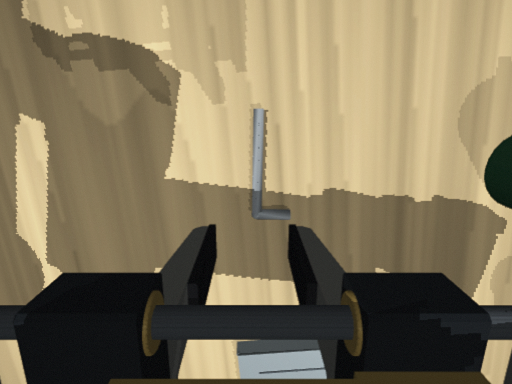

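The wrist view shows the key's far end at (260,109), the elbow centre line at (257,213) and the short tip at (291,214). That agrees with the top view to within about 2 mm.

```bash
python3 -c "
from h import *
P=pix('w1',[(260,109),(257,219),(291,214),(257,213)],.009);print(P.round(4))
d=P[1]-P[0];a=np.degrees(np.arctan2(d[1],d[0]));g=(P[0]+P[1])/2+11e-3*d/np.linalg.norm(d);print(a,np.linalg.norm(d),g)
row([*g[:2],.003],a+180)"
```

```text
[[ 0.4803  0.0683  0.009 ]
 [ 0.4689 -0.0421  0.009 ]
 [ 0.5046 -0.0394  0.009 ]
 [ 0.4694 -0.0355  0.009 ]]
-95.87495319252835 0.11091601737363144 [0.47348479 0.00216774 0.009     ]
row [0.0082, 0.0093, 0.1995, -0.0003, 0.0001, 0.006] from [ 0.4661 -0.0033  0.1526] 85.21 rows>= 2.9980291802113457 0.12589367016038988
```

Emit:
drive_tool(steps=[[0.008,0.009,0.08,0,0,0.005,0.1],[0.008,0.009,0.14,0,0,0.005,0.1],[0.008,0.009,0.18,0,0,0.005,0.1],[0.008,0.009,0.197,0,0,0.005,0.1],[0.008,0.009,0.197,0,0,0.005,0.1],[0.008,0.009,0.197,0,0,0.005,0.1],[0.008,0.009,0.197,0,0,0.005,1],[0.008,0.009,0.197,0,0,0.005,1],[0.008,0.009,0.197,0,0,0.005,1],[0.008,0.009,0.197,0,0,0.005,1]], squeeze=30)

```text
time: 2.65
ee_pos: [0.4741, 0.0025, 0.0057]
eef_rot: [0.0, 0.741, 0.671, 0.0]
contact_force: [-0.1, 0.8, -0.1]
grip_width: 0.0116
gripper_force: 0.2
```

Emit:
drive_tool(steps=[[0,0,0,0,0,0,0.6],[0,0,0.005,0,0,0,0.6],[0,0,0.005,0,0,0,0.6],[0,0,0.005,0,0,0,1],[0,0,0.005,0,0,0,1],[0,0,0.005,0,0,0,1],[0,0,0.005,0,0,0,1]])

```text
time: 3.35
ee_pos: [0.4737, 0.0025, 0.0013]
eef_rot: [-0.0, 0.741, 0.671, -0.0]
contact_force: [0.4, 0.2, -0.8]
grip_width: 0.0098
gripper_force: 30.0
```

Emit:
drive_tool(steps=[[0,0,-0.05,0,0,0,1],[0,0,-0.11,0,0,0,1],[0,0,-0.16,0,0,0,1],[0,0,-0.16,0,0,0,1],[0,0,-0.16,0,0,0,1]])

```text
time: 3.85
ee_pos: [0.4742, 0.0024, 0.1219]
eef_rot: [0.001, 0.741, 0.671, 0.0]
contact_force: [-0.0, -0.4, -1.5]
grip_width: 0.0093
gripper_force: 30.0
```

```bash
python3 -c "
from h import *
a=np.radians(-8.6);t=np.array([.5265,.2909])+np.array([[np.cos(a),-np.sin(a)],[np.sin(a),np.cos(a)]])@[.0115,-.024];print(t)
row([*t,.12],171.4)"
```

```text
[0.53428185 0.26545019]
row [0.3569, 0.0448, 0.0025, 0.0004, 0.0005, -0.4839] from [0.4742 0.0024 0.1219] 84.3 rows>= 5.396082180912702 10.139301390972513
```

Emit:
drive_tool(steps=[[0.357,0.045,0.0025,0,0,-0.484,1],[0.357,0.045,0.0025,0,0,-0.484,1],[0.357,0.045,0.0025,0,0,-0.484,1],[0.357,0.045,0.0025,0,0,-0.484,1],[0.357,0.045,0.0025,0,0,-0.484,1],[0.357,0.045,0.0025,0,0,-0.484,1],[0.357,0.045,0.0025,0,0,-0.484,1],[0.357,0.045,0.0025,0,0,-0.484,1],[0.357,0.045,0.0025,0,0,-0.484,1],[0.357,0.045,0.0025,0,0,-0.484,1]])

```text
time: 4.85
ee_pos: [0.5322, 0.2652, 0.1164]
eef_rot: [-0.002, 0.082, 0.997, -0.001]
contact_force: [-0.1, 0.2, -1.8]
grip_width: 0.0097
gripper_force: 30.0
```

Emit:
drive_tool(steps=[[0,0,0,0,0,-0.007,1],[0,0,0,0,0,-0.007,1],[0,0,0,0,0,-0.007,1]])

```text
time: 5.15
ee_pos: [0.5334, 0.2654, 0.1185]
eef_rot: [-0.001, 0.075, 0.997, -0.0]
contact_force: [0.1, 0.8, -0.2]
grip_width: 0.0095
gripper_force: 30.0
```

```bash
python3 -c "
from h import *
save('wrist','w2')
row([.5343,.2655,.007],171.4)
a=np.radians(-8.6);M=np.array([[np.cos(a),-np.sin(a)],[np.sin(a),np.cos(a)]])
for x,y in [(-95,-63),(95,-63),(95,63),(-95,63),(0,0)]:
  q=M@[x/1e3,y/1e3]+[.5265,.2909];print(x,y,proj('w2',[(*q,.046)]))"
```

```text
row [-0.0011, 0.0002, 0.1491, -0.0001, -0.0003, -0.0001] from [0.5336 0.2655 0.1188] 171.39 rows>= 2.236003604824537 0.008003608263735786
-95 -63 [[197.98065107  60.14022558]]
95 -63 [[207.65227465 296.20151079]]
95 63 [[353.33598183 296.43410913]]
-95 63 [[375.78517311  60.07479015]]
0 0 [[283.29294186 189.93936413]]
```

View pics/w2.png

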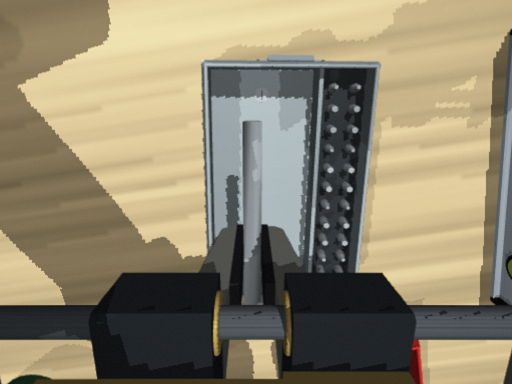

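The wrist view shows the key held, long arm at u≈253, over the empty compartment. The near rim corners are at (203,63) and (379,64), about 3 mm from the top-view estimate. There is clearance, so I'll lower the key.

```bash
python3 -c "
from h import *
P=pix('w2',[(203,63),(379,64),(361,250),(208,235)],.046);print(P.round(4))
d=P[1]-P[0];print(np.degrees(np.arctan2(d[1],d[0]))-90,np.linalg.norm(d))
for i,j in((1,2),(0,3)):
  e=P[j]-P[i];print('side deg',np.degrees(np.arctan2(e[1],e[0])))
a=np.radians(-8.6);m=(P[0]+P[1])/2;print('centre',m[:2]+.095*np.array([np.cos(a),np.sin(a)]))"
```

```text
[[0.4255 0.246  0.046 ]
 [0.4449 0.3695 0.046 ]
 [0.5871 0.3482 0.046 ]
 [0.5552 0.2252 0.046 ]]
-8.92351451975972 0.12506424888190795
side deg -8.529320729874046
side deg -9.10715883240857
centre [0.52916543 0.29354708]
```

Emit:
drive_tool(steps=[[-0.001,0,0.04,0,0,0,1],[-0.001,0,0.09,0,0,0,1],[-0.001,0,0.125,0,0,0,1],[-0.001,0,0.142,0,0,0,1],[-0.001,0,0.147,0,0,0,1],[-0.001,0,0.147,0,0,0,1]])

```text
time: 5.8
ee_pos: [0.5352, 0.2656, 0.0098]
eef_rot: [0.0, 0.074, 0.997, 0.0]
contact_force: [0.5, -0.1, 0.3]
grip_width: 0.0095
gripper_force: 30.0
```

Emit:
drive_tool(steps=[[0,0,0.006,0,0,0,1],[0,0,0.006,0,0,0,1],[0,0,0.006,0,0,0,1],[0,0,0.006,0,0,0,0.5],[0,0,0.006,0,0,0,0.5],[0,0,0.006,0,0,0,0.5],[0,0,-0.03,0,0,0,0.5],[0,0,-0.08,0,0,0,0.5],[0,0,-0.14,0,0,0,0.5],[0,0,-0.2,0,0,0,0.5]])

```text
time: 6.8
ee_pos: [0.5343, 0.2654, 0.1607]
eef_rot: [-0.0, 0.074, 0.997, -0.0]
contact_force: [0.6, 0.8, -0.0]
grip_width: 0.0229
gripper_force: 0.0
```

```bash
python3 -c "
from h import *
row([.5361,-.267,.16],180)
row([.43,.02,.18],180)"
```

```text
row [-0.1073, -0.7016, 0.001, -0.0001, -0.0002, -0.0472] from [0.5343 0.2654 0.1607] 171.5 rows>= 10.647090748120347 0.9897061717998142
row [0.0892, -0.3441, -0.0256, -0.0001, -0.0002, -0.0472] from [0.5343 0.2654 0.1607] 171.5 rows>= 5.34576877418547 0.9897061717998142
```

```bash
python3 -c "
from h import *
save('wrist','w3')"
```

Emit:
drive_tool(steps=[[-0.107,-0.7,0,0,0,-0.0472,0.1],[-0.107,-0.7,0,0,0,-0.0472,0.1],[-0.107,-0.7,0,0,0,-0.0472,0.1],[-0.107,-0.7,0,0,0,-0.0472,0.1],[-0.107,-0.7,0,0,0,-0.0472,0.1],[-0.107,-0.7,0,0,0,-0.0472,0.1],[-0.107,-0.7,0,0,0,-0.0472,0.1],[-0.107,-0.7,0,0,0,-0.0472,0.1],[-0.107,-0.7,0,0,0,-0.0472,0.1],[-0.107,-0.7,0,0,0,-0.0472,0.1]])

```text
time: 7.85
ee_pos: [0.5361, -0.2338, 0.1593]
eef_rot: [0.0, 0.0, 1.0, -0.0]
contact_force: [1.0, -0.1, -0.9]
grip_width: 0.0415
gripper_force: 0.0
```

```bash
python3 -c "
from h import *
row([.5361,-.267,.16],180)"
```

```text
row [0.0, -0.0443, -0.0009, -0.0001, 0.0002, -0.0001] from [ 0.5361 -0.2338  0.1593] 179.99 rows>= 0.6647367111912126 0.003807212388993992
```

Emit:
drive_tool(steps=[[0,-0.01,0,0,0,0,0.1],[0,-0.01,0,0,0,0,0.1],[0,-0.01,0,0,0,0,0.1]])

```text
time: 8.15
ee_pos: [0.5364, -0.2379, 0.159]
eef_rot: [-0.0, -0.0, 1.0, 0.001]
contact_force: [-0.5, 0.1, -0.4]
grip_width: 0.0417
gripper_force: 0.0
```

```bash
python3 -c "
from h import *
save('wrist','w4');row([.5361,-.267,.16],180)
a=cv2.imread('pics/w3.png');b=cv2.imread('pics/w4.png')
cv2.imwrite('pics/m.png',cv2.resize(np.hstack([a[:300,110:460],b[:300,80:430]]),None,fx=1.1428,fy=1.1428))
# undistort-free projected lid/case for reference
a0=0
for x,y in [(-104.5,-72.5),(104.5,-72.5),(104.5,72.5),(-104.5,72.5)]:
  print(x,y,proj('w4',[(.5357+x/1e3,-.267+y/1e3,.021)]))
for x,y in [(-45,-11),(45,-11),(45,11),(-45,11)]:
  print(x,y,proj('w4',[(.5357+x/1e3,-.267+y/1e3,.041)]))"
```

```text
row [0.0006, -0.0394, -0.0013, 0.0003, -0.0001, 0.0005] from [ 0.5365 -0.2375  0.1591] -179.91 rows>= 0.5912588812850802 0.011769268718668999
-104.5 -72.5 [[140.63354099  70.77200015]]
104.5 -72.5 [[158.11192796 277.32187231]]
104.5 72.5 [[292.41595351 277.51448817]]
-104.5 72.5 [[300.48566644  71.08462863]]
-45 -11 [[207.81033586 139.32614044]]
45 -11 [[211.03498424 233.00910905]]
45 11 [[233.70442374 233.04372501]]
-45 11 [[232.35743189 139.36969049]]
```

View pics/m.png

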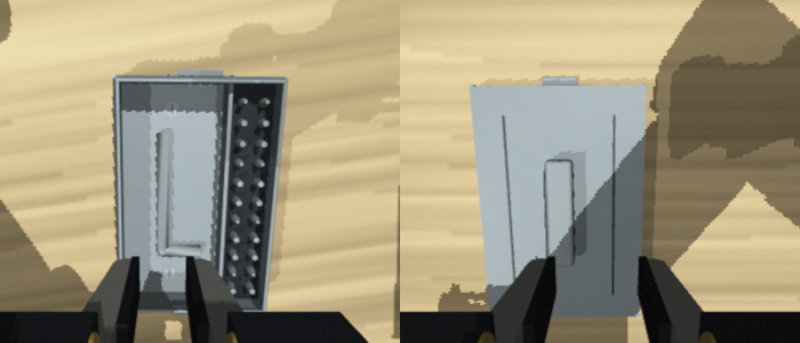

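The left half (w3) shows the key lying flat in the compartment. Its rim corners in the montage are (115,77), (287,79), (268,311). The right half (w4) shows lid corners (471,86), (646,86), (639,316), (489,314) and the grip's near end at (545,160)–(574,161).

```bash
python3 -c "
from h import *
L=lambda p:np.array(p)/1.1428+[110,0]
Q=lambda p:(np.array(p)-[400,0])/1.1428+[80,0]
P=pix('w3',L([(115,77),(287,79),(268,311),(122,309)]),.046);print('case',P.round(4),P.mean(0),(P[0]+P[2])/2)
for i,j in((0,1),(1,2),(0,3)):
  e=P[j]-P[i];print(np.degrees(np.arctan2(e[1],e[0])),np.linalg.norm(e))
P=pix('w4',Q([(471,86),(646,86),(639,316),(489,314)]),.021);print('lid',P.round(4),P.mean(0))
for i,j in((0,1),(1,2),(0,3)):
  e=P[j]-P[i];print(np.degrees(np.arctan2(e[1],e[0])),np.linalg.norm(e))
P=pix('w4',Q([(545,160),(574,161)]),.041);print('gripend',P.round(4))
"
```

```text
case [[0.4247 0.2461 0.046 ]
 [0.4446 0.3705 0.046 ]
 [0.6313 0.3433 0.046 ]
 [0.6109 0.2181 0.046 ]] [0.52787194 0.29452262 0.046     ] [0.52799252 0.29472043 0.046     ]
80.90682813824196 0.12597654410728232
-8.286437884338637 0.1886770054425225
-8.545814111416725 0.1883156702523108
lid [[ 0.435  -0.3385  0.021 ]
 [ 0.4348 -0.1991  0.021 ]
 [ 0.639  -0.1981  0.021 ]
 [ 0.6371 -0.3395  0.021 ]] [ 0.53647728 -0.26879881  0.021     ]
90.10561514161877 0.1393832850540508
0.28762732092295085 0.20424593036078628
-0.2923186146998176 0.20211374438094196
gripend [[ 0.4913 -0.2789  0.041 ]
 [ 0.492  -0.2561  0.041 ]]
```

```bash
python3 -c "
from h import *
row([.5363,-.2678,.0235],180)"
```

```text
row [0.0003, -0.0406, 0.1807, 0.0003, -0.0001, 0.0005] from [ 0.5365 -0.2375  0.1591] -179.91 rows>= 2.7787811621224354 0.011769268718668999
```

Emit:
drive_tool(steps=[[0,-0.0405,0.04,0,0,0,0.0],[0,-0.0405,0.09,0,0,0,0.0],[0,-0.0405,0.13,0,0,0,0.0],[0,-0.0405,0.16,0,0,0,0.0],[0,-0.0405,0.173,0,0,0,0.0],[0,-0.0405,0.178,0,0,0,0.0],[0,-0.0405,0.178,0,0,0,0.0],[0,-0.0405,0.178,0,0,0,0.0]])

```text
time: 9.0
ee_pos: [0.5376, -0.2699, 0.0274]
eef_rot: [0.001, -0.0, 1.0, -0.001]
contact_force: [0.3, -0.3, -0.2]
grip_width: 0.0455
gripper_force: 0.0
```

Emit:
drive_tool(steps=[[0.001,0.002,0.004,0,0,0,0.0],[0.001,0.002,0.004,0,0,0,0.0],[0.001,0.002,0.004,0,0,0,1],[0.001,0.002,0.004,0,0,0,1],[0.001,0.002,0.004,0,0,0,1],[0.001,0.002,0.004,0,0,0,1],[0.001,0.002,0.004,0,0,0,1]], squeeze=45)

```text
time: 9.7
ee_pos: [0.5357, -0.2681, 0.0228]
eef_rot: [0.0, -0.0, 1.0, -0.0]
contact_force: [0.2, -1.0, 0.2]
grip_width: 0.0217
gripper_force: 45.0
```

Emit:
drive_tool(steps=[[0,0,-0.03,0,0,0,1],[0,0,-0.08,0,0,0,1],[0,0,-0.14,0,0,0,1],[0,0,-0.18,0,0,0,1],[0,0,-0.18,0,0,0,1],[0,0,-0.18,0,0,0,1]])

```text
time: 10.3
ee_pos: [0.5356, -0.268, 0.1575]
eef_rot: [0.0, 0.0, 1.0, -0.0]
contact_force: [0.5, 1.3, -1.7]
grip_width: 0.0216
gripper_force: 45.0
```

```bash
python3 -c "
from h import *
a=np.radians(-8.6)
t=np.array([.5281,.2938])-.0006*np.array([np.cos(a),np.sin(a)])
print(t);row([*t,.155],171.4)"
```

```text
[0.52750675 0.29388972]
row [0.0108, 0.7492, 0.0032, -0.0, 0.0, 0.0478] from [ 0.5356 -0.268   0.1575] 180.0 rows>= 11.238608968092263 1.0009675476745181
```

Emit:
drive_tool(steps=[[0.0108,0.05,0.003,0,0,0.0478,1],[0.0108,0.11,0.003,0,0,0.0478,1],[0.0108,0.17,0.003,0,0,0.0478,1],[0.0108,0.23,0.003,0,0,0.0478,1],[0.0108,0.29,0.003,0,0,0.0478,1],[0.0108,0.35,0.003,0,0,0.0478,1],[0.0108,0.41,0.003,0,0,0.0478,1],[0.0108,0.47,0.003,0,0,0.0478,1],[0.0108,0.53,0.003,0,0,0.0478,1],[0.0108,0.58,0.003,0,0,0.0478,1]])

```text
time: 11.3
ee_pos: [0.5253, 0.1691, 0.1524]
eef_rot: [-0.003, 0.075, 0.997, -0.0]
contact_force: [-0.7, -0.1, -0.8]
grip_width: 0.0217
gripper_force: 45.0
```

Emit:
drive_tool(steps=[[0.025,0.06,0,0,0,0,1],[0.025,0.11,0,0,0,0,1],[0.025,0.15,0,0,0,0,1],[0.025,0.167,0,0,0,0,1],[0.025,0.167,0,0,0,0,1],[0.025,0.167,0,0,0,0,1],[0.025,0.167,0,0,0,0,1]])

```text
time: 12.0
ee_pos: [0.5276, 0.2921, 0.1549]
eef_rot: [-0.001, 0.076, 0.997, -0.0]
contact_force: [0.0, -0.0, -0.3]
grip_width: 0.0216
gripper_force: 45.0
```

```bash
python3 -c "
from h import *
row([.5275,.2939,.075],171.4)"
```

```text
row [0.0004, 0.0025, 0.1065, -0.0003, -0.0003, -0.0005] from [0.5276 0.2921 0.1549] 171.31 rows>= 1.598226274099008 0.014493254657686265
```

Emit:
drive_tool(steps=[[0,0.002,0.04,0,0,0,1],[0,0.002,0.08,0,0,0,1],[0,0.002,0.1,0,0,0,1],[0,0.002,0.106,0,0,0,1],[0,0.002,0.11,0,0,0,1],[0,0.002,0.114,0,0,0,1],[0,0.002,0.118,0,0,0,1],[0,0.002,0.121,0,0,0,1],[0,0.002,0.121,0,0,0,1]])

```text
time: 12.9
ee_pos: [0.528, 0.2952, 0.0648]
eef_rot: [0.0, 0.075, 0.997, 0.0]
contact_force: [0.4, -0.1, -1.3]
grip_width: 0.0216
gripper_force: 45.0
```

```bash
python3 -c "
from h import *
from rig import sense
s=sense();print(s['contact_force'],s['ft_torque']);row([.5275,.2939,.060],171.4)
save('side','s1');im=cv2.imread('pics/s1.png');p=proj('s1',[(.5275,.2939,.05)])[0].astype(int);print(p)
c=im[max(p[1]-60,0):p[1]+60,max(p[0]-80,0):p[0]+80]
save('wrist','w5');w=cv2.imread('pics/w5.png')[:300,100:460]
c=cv2.resize(c,(400,300),interpolation=cv2.INTER_CUBIC)
cv2.imwrite('pics/m2.png',np.hstack([c,w]))"
```

```text
[ 0.42703844 -0.11685517 -1.27263489] [-0.01906422 -0.15331709 -0.04546003]
row [0.0004, -0.0018, 0.0064, 0.0, 0.0, 0.0] from [0.528  0.2952 0.0648] 171.41 rows>= 0.10047922345836952 0.0010350137344460103
[217 162]
```

View pics/m2.png

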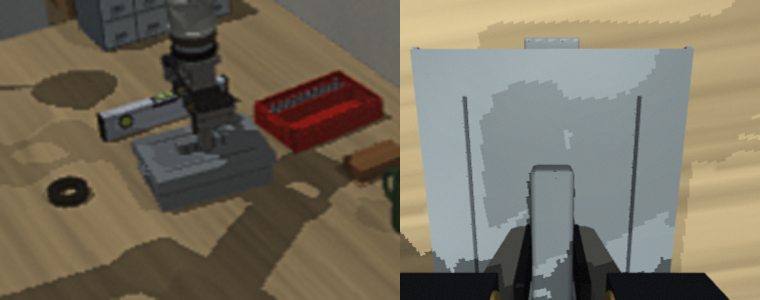

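The lid sits square over the case in both views, and its skirt is about 4 mm over the rim with no contact force. I'll press down in stages.

Emit:
drive_tool(steps=[[0,-0.0015,0.002,0,0,0,1],[0,-0.0015,0.004,0,0,0,1],[0,-0.0015,0.006,0,0,0,1],[0,-0.0015,0.008,0,0,0,1],[0,-0.0015,0.01,0,0,0,1],[0,-0.0015,0.012,0,0,0,1],[0,-0.0015,0.012,0,0,0,1]])

```text
time: 13.7
ee_pos: [0.5293, 0.2943, 0.0578]
eef_rot: [0.001, 0.075, 0.997, 0.0]
contact_force: [-0.7, -1.3, 8.3]
grip_width: 0.0217
gripper_force: 45.0
```

Emit:
drive_tool(steps=[[0,0,0.002,0,0,0,1],[0,0,0.004,0,0,0,1],[0,0,0.006,0,0,0,1],[0,0,0.008,0,0,0,1],[0,0,0.009,0,0,0,1],[0,0,0.01,0,0,0,1],[0,0,0.01,0,0,0,1]])

```text
time: 14.4
ee_pos: [0.5291, 0.2944, 0.0506]
eef_rot: [0.001, 0.075, 0.997, 0.0]
contact_force: [-5.6, -1.7, 14.4]
grip_width: 0.0218
gripper_force: 45.0
```

Emit:
drive_tool(steps=[[0,0,0.001,0,0,0,1],[0,0,0.002,0,0,0,1],[0,0,0.002,0,0,0,1],[0,0,0.002,0,0,0,1]])

```text
time: 14.8
ee_pos: [0.5294, 0.2945, 0.0506]
eef_rot: [0.002, 0.075, 0.997, 0.0]
contact_force: [-9.4, -1.9, 22.6]
grip_width: 0.0214
gripper_force: 45.0
```

Emit:
drive_tool(steps=[[0,0,-0.002,0,0,0,1],[0,0,-0.002,0,0,0,0],[0,0,-0.002,0,0,0,0],[0,0,-0.002,0,0,0,0],[0,0,-0.03,0,0,0,0],[0,0,-0.09,0,0,0,0],[0,0,-0.15,0,0,0,0],[0,0,-0.15,0,0,0,0],[0,0,-0.15,0,0,0,0]])

```text
time: 15.7
ee_pos: [0.5285, 0.294, 0.1598]
eef_rot: [0.001, 0.075, 0.997, 0.0]
contact_force: [-0.3, -1.1, 0.5]
grip_width: 0.0458
gripper_force: 0.0
```

```bash
python3 -c "
from h import *
save('wrist','w6');save('side','s2');save('top','t2')
w=cv2.imread('pics/w6.png')[:330,80:440]
s=cv2.imread('pics/s2.png')[120:205,165:270];s=cv2.resize(s,(408,330),interpolation=cv2.INTER_CUBIC)
cv2.imwrite('pics/m3.png',np.hstack([w,s]))
a=np.radians(-8.6);M=np.array([[np.cos(a),-np.sin(a)],[np.sin(a),np.cos(a)]])
for x,y in [(-104.5,-72.5),(104.5,-72.5),(104.5,72.5),(-104.5,72.5)]:
  q=M@[x/1e3,y/1e3]+[.5281,.2938];print(x,y,[proj('w6',[(*q,z)])[0].round(1) for z in(.049,.058)])"
```

```text
-104.5 -72.5 [array([164.2,  67.1]), array([161.2,  65.8])]
104.5 -72.5 [array([179.3, 291.2]), array([177.3, 296.3])]
104.5 72.5 [array([324.6, 291.3]), array([326.6, 296.5])]
-104.5 72.5 [array([340.2,  67.3]), array([343.2,  65.9])]
```

View pics/m3.png

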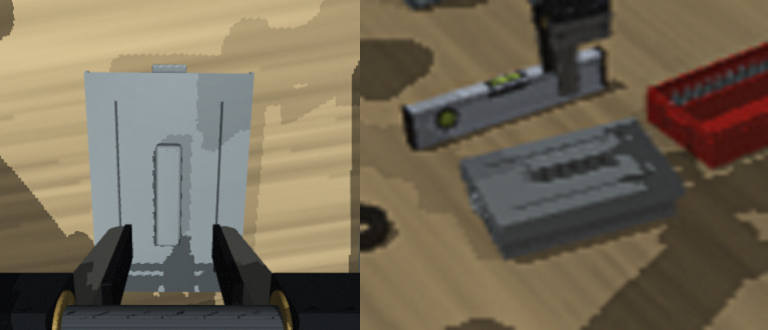

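The lid looks level and seated, with its near corners at about (84,72) and (254,72) in the picture. To confirm, I'll press each end with closed fingertips and read the height.

```bash
python3 -c "
from h import *
a=np.radians(-8.6);u=np.array([np.cos(a),np.sin(a)])
for k in(-.08,.08): row([*(np.array([.5281,.2938])+k*u),.053],171.4)"
```

```text
row [0.1041, 0.001, 0.1387, -0.0006, -0.0012, -0.0] from [0.5265 0.2935 0.1567] 171.39 rows>= 2.600917323753028 0.02788379827856166
row [-0.1093, 0.001, 0.1379, -0.0006, -0.0012, -0.0] from [0.5265 0.2935 0.1567] 171.39 rows>= 2.6393349482072406 0.02788379827856166
```

Emit:
drive_tool(steps=[[0.05,0,0,0,0,0,1],[0.104,0,0.03,0,0,0,1],[0.104,0,0.08,0,0,0,1],[0.104,0,0.11,0,0,0,1],[0.104,0,0.125,0,0,0,1],[0.104,0,0.133,0,0,0,1],[0.104,0,0.138,0,0,0,1],[0.104,0,0.143,0,0,0,1],[0.104,0,0.147,0,0,0,1],[0.104,0,0.147,0,0,0,1]], squeeze=10)

```text
time: 16.85
ee_pos: [0.4514, 0.3058, 0.0495]
eef_rot: [0.001, 0.075, 0.997, 0.0]
contact_force: [0.2, -0.6, 0.2]
grip_width: 0.0004
gripper_force: 0.0
```

Emit:
drive_tool(steps=[[0,0,0.002,0,0,0,1],[0,0,0.003,0,0,0,1],[0,0,0.003,0,0,0,1]])

```text
time: 17.15
ee_pos: [0.4514, 0.3059, 0.0493]
eef_rot: [0.0, 0.075, 0.997, 0.0]
contact_force: [-5.7, -2.4, 15.1]
grip_width: 0.0006
gripper_force: 7.2
```

Emit:
drive_tool(steps=[[0,0,-0.03,0,0,0,1],[-0.05,0,-0.06,0,0,0,1],[-0.11,0,-0.06,0,0,0,1],[-0.17,0,-0.06,0,0,0,1],[-0.212,0,-0.04,0,0,0,1],[-0.212,0,-0.02,0,0,0,1],[-0.212,0,-0.008,0,0,0,1],[-0.212,0,-0.002,0,0,0,1],[-0.212,0,0,0,0,0,1],[-0.212,0,0,0,0,0,1]])

```text
time: 18.15
ee_pos: [0.6065, 0.2818, 0.0493]
eef_rot: [-0.001, 0.074, 0.997, -0.001]
contact_force: [-5.4, -4.8, 13.4]
grip_width: 0.0005
gripper_force: 6.7
```

Both ends are solid at 49.3 mm (home is 49), so the lid is clipped level. I'll retreat and hand in.

Emit:
drive_tool(steps=[[0,0,-0.04,0,0,0,1],[0,0,-0.1,0,0,0,1],[0,0,-0.16,0,0,0,1],[0,0,-0.18,0,0,0,1],[0,0,-0.18,0,0,0,1]])

```text
time: 18.65
ee_pos: [0.6085, 0.283, 0.1851]
eef_rot: [0.003, 0.074, 0.997, 0.001]
contact_force: [0.3, -0.1, 0.1]
grip_width: 0.0007
gripper_force: 0.0
```

```bash
python3 -c "
from rig import job
print(job.sign_off())"
```

```text
the job is handed in; nothing more can be done
None
```

The hex key lies flat in the long compartment and the lid is pressed home: both ends were solid within 0.3 mm of the home height. I handed the job in at about 19 s; the sign-off returned no verdict.

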